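# Roll a specimen vial under the stage clips to the stop

## Robot

A 7-joint arm with a two-finger parallel gripper is mounted at the origin on the work surface. World frame = base frame: x ahead of the robot, y to its left, z up, the work surface at z = 0. Lengths are in m, angles in rad, forces in N, time in s.
With the tool pointing down it reaches from about 0.4 to 0.85 m from the base axis. Payload 10.4 kg.
Tool frame: the origin (TCP) lies between the finger pads; the fingertips stand 19 mm ahead of it and the grasp point (between the pads) is the TCP; x points along the fingers, y is the direction in which the jaws open and shut, and the axes are right-handed (so a half turn about x gives the same grasp; the last joint's range is limited). The gripper opens to 87 mm and grips with 3 to 60 N. Pads are 19 mm wide; open, the fingers measure 117 mm over their backs; the gripper's body (75 mm by 190 mm) begins 51 mm behind the grasp point.
Start: joints at [-1.126, 0.332, -0.065, 1.46, 0.022, 1.35, -0.088], TCP at [0.282, 0.558, 0.242] pointing down, gripper open.
Joint ranges: [-2.6, 2.6], [-0.5, 2.12], [-1.47, 1.34], [0.16, 2.42], [-1.27, 4.41], [0.06, 2.06], [-2.6, 2.6]. Speed limits (rad/s): [2.22, 2.22, 2.79, 2.79, 3.14, 3.14, 3.14].

## Interface

Orientations are given as a unit quaternion [x, y, z, w].
In Python, from bench import r gives the robot as it stands.
- The arm moves only by the tool drive_tool, never from a script. Its argument "motion" is a list of rows, each a list of 4 numbers: the shift along the tool's x, y, z in cm, then the turn about the tool's x in units of 5 degrees (1.0 is 5 degrees). In form: [[tx, ty, tz, twist], ...]. A call has 1 to 20 rows; each row is the pose to reach, as a shift and turn from the pose commanded when the call began, along the tool's axes at that moment; what a row does not reach only later rows make up. A row lasts 1/12 s, in which the tool goes at most 41.7 mm and 7.16 degrees, less where a joint would pass 70% of its speed; a pose out of reach is approached as far as the arm can. A call with a gripper value outside its range is refused whole. "grip" is the closure in counts, from 0 (fully open) to 255 (shut), set as the call begins (left out, the last holds). The fingers move at their own pace and stop on an object; "force" is the grip in N (left out, the last holds). Time passes only in rows, so rows that repeat a pose let the fingers close. It gives the time, the measured TCP pose, the force and the opening at its end, in the units of the state.
- r.read_state(): the state, without advancing time (a new reading comes with each control period).
- r.camera(name): name is "scene" or "top" or "wrist"; returns the picture (480x640x3 uint8, red, green, blue); there is no depth.
- r.calibration(name): a dict with "fx", "fy", "cx", "cy" (pixels), "xyz" and "orientation" of the camera in the world. Camera axes: x right, y up, looking along -z (the intrinsics and any distortion apply to the point x, -y, -z); pixel columns grow to the right and rows downward; lengths in m; the calibration is good to about 2 mm. The wrist camera is an equidistant fisheye: a pixel r from the principal point sees the ray r / f radians off the axis. A picture is of the moment at which its call begins: read the wrist's pose just before it. calibration takes no time and is no camera call; for the wrist camera it gives the pose at the moment of the call.
- r.close_job(): hands the job in, once; it reports no verdict.
The state is a dict: "time": time; "joint_positions": joint angles; "joint_vel": joint speeds; "joint_torque": joint torques, N m; "ee_pos": TCP position; "eef_rot": TCP orientation; "ft_force": force on the tool from outside, world axes, zero at the start; "torque": the same for the moment, N m; "width": finger opening in m.
Only numpy, scipy, OpenCV 4.12 (cv2) and the standard library are available. Lean on these libraries where they do the work, as an engineer would, in place of code of your own. Each camera call takes 0.05 s, during which the arm holds its last target.

## Task

Pick the black-capped specimen vial out of the green tray, lay it across the glass plate of the dissecting stand in front of the two spring clips, parallel to the stop, and let go. Then push its side to roll it in under both clips until it is pressed lightly home against the stop's buffer bar along its whole length (about 3 N, never more than 6 N), and leave it there. The buffer bar marks the middle of the lens's field and is held only by friction, so feel for it and do not shove it off its setting; leave the other things where they are.

Things in the scene. Friction and masses are not known exactly. Their poses are not given: they have to be found in the camera images.
- vial_black_center (a point): centre of the black-capped vial: clear glass cylinder with a flush black cap, 24 mm diameter, 80 mm long overall, 30 to 65 g, smooth, a dry shell inside. Lies on its side in the tray at the start, this point 12 mm above the tray floor. y runs along the vial to the cap and stays level; x and z turn as it rolls. Which way the cap points does not matter.
- vial_black: the same vial: origin and axes as vial_black_center.
- stage: dissecting stand, fixed: off-white light base 260 x 150 mm. Origin: bench level under the middle of its glass plate. x: level, from the front edge (robot side) to the rear, the way the vial is rolled; y: level, to the left, as the vial must lie. A 12 mm steel post stands at x 115, y 62 mm, 186 mm high; its lens (radius 38 mm) is swung aside to x 165, y 155 mm, 165 mm up.
- plate_centre (a point): middle of the top of the white glass plate, 45 mm above the bench, level; axes as stage. Glass from x = -96 to 100 mm, with a strip 3 mm proud across its front edge. Side rails 7 mm proud of the glass leave 92 mm between them (y = -46 to 46) for the 80 mm vial. Room to lay the vial down in front of the clips: its centre at x = -75 to -45 mm.
- stop: aluminium stop carriage clamped on the rails across the plate, beneath the clips. Origin: on the glass at the foot of its near face; axes as stage; its face is at x = 36 to 52 mm. Ahead of it stands its buffer bar (steel, red line on top, 84 x 5 mm, 16 mm high) on two pins and a fine screw: the buffer's near face, which the vial must meet, is 4 to 14 mm nearer than the carriage's face.
- buffer_zone (a point): a point fixed to the carriage, 9 mm ahead of its face and 12 mm above the glass: the middle of the range in which the buffer's face may stand (5 mm either way). How far the buffer is screwed out is not measured: look or feel for it. It is held only by friction and begins to slide when pushed with about 8 N.
- clip_left (a joint): angle (rad) of the left steel spring clip, 10 mm wide at y = 31 mm of the stand: 0 at rest, about 0.04 with the vial under it. Hinged at x = 85 mm, its leaf runs forward and down to x = -12 mm, there 20 mm above the glass (4 mm less than the vial's thickness); its turned-up toe ends at x = -32 mm, 27 mm above the glass. 52 mm are free between the clips.
- clip_right (a joint): the same for the right clip (y = -31 mm). Pushing the vial in under both toes takes about 1 to 4 N at the fingers and rolling it on beneath the leaves 0.5 to 3 N; it stays where it is left there. Both pushes are felt before the stop is.
- vial_white_center (a point): centre of a white-capped vial of the same size, lying in the same tray; y along it. Leave it alone.
- scissors: steel dissecting scissors, 140 mm long, 5 mm thick, lying in the tray along its far side; origin near the pivot. Leave alone. The tray is green, 260 x 340 mm, fixed, floor 4 mm above the bench, rim 17 mm high.
- scalpel: scalpel, 130 mm long, 4 mm thick, lying in the tray along its far side; origin on the tray floor at its middle. Leave alone.
- lamp: glass spirit lamp, 84 mm diameter, 100 mm high, on the bench at the left; origin under its middle. Leave alone.
- snuffer: steel cap of the lamp, 30 mm diameter, 32 mm high, on the bench at the left; origin under its middle. Leave alone.
- petri: petri dishes, 94 mm diameter, 26 mm high, on the bench at the left; origin under their middle. Leave alone.
- washbottle: white wash bottle with blue collar, 70 mm diameter, 180 mm high, at the back; origin under its middle. Leave alone.
Not all that is in view belongs to the job. Leave any orange, red or turquoise look-alike of the vial_black alone.

How it is judged:
By the outcome, as a careful person would: the job done as asked, in the order asked, and still so for the second after the job is handed in, with the robot touching nothing.
It also fails if it takes over 64 s, if anything falls off the work surface, if the arm or the gripper's body presses on something with over 40 N, if the wrist force passes 120 N, or if a joint passes its speed limit or range.

## Working session

There is one attempt and no reset: what is moved stays moved. The work goes in short steps, Python scripts to look and compute and a tool call to move; the robot and the scene stay as the last step left them, time stands still between calls to the robot, and variables do not carry over. Pictures are saved under pics/ and viewed, and the job is handed in when it is done.

Besides the shell and the picture viewer there is one more tool, called after "Emit:" by a JSON object that holds its "method" and its "body", one argument or row to a line. drive_tool: Moves the arm, as the interface text tells. Its arguments: {"type":"object","properties":{"motion":{"type":"array","items":{"type":"array","items":{"type":"number"}}},"grip":{"type":"number"},"force":{"type":"number"}},"required":["motion"]}

```bash
mkdir -p pics; ls; python3 - <<'E'
from bench import r
import cv2
s=r.read_state(); print(s)
for n in("scene","top","wrist"):
    print(n,r.calibration(n))
    cv2.imwrite(f"pics/{n}0.png",r.camera(n)[:,:,::-1])
E
```

```text
pics
{'time': 0.0, 'joint_positions': array([-1.12559253,  0.33289471, -0.06470796,  1.46096748,  0.02159918,
        1.34988286, -0.08848369]), 'joint_vel': array([ 0.0003243 ,  0.0014452 ,  0.00011071,  0.00160012, -0.00057703,
        0.00042212, -0.00126933]), 'joint_torque': array([-5.50099176e-04, -6.23265123e+01,  2.37597252e-02, -3.89884257e+01,
       -6.15772954e-02,  3.98500508e-02,  1.36467329e-04]), 'ee_pos': array([0.2816636 , 0.55752216, 0.24072718]), 'eef_rot': array([ 0.16336822,  0.68795262, -0.16437985,  0.68775816]), 'ft_force': array([-0.0705251 ,  0.23855938,  0.36017916]), 'torque': array([ 0.00449588, -0.01859105,  0.00863115]), 'width': 0.08682450991316382}
scene {'fx': 535.2898648810892, 'fy': 535.2898648810892, 'cx': 328.4853298034698, 'cy': 240.26467793410507, 'xyz': array([ 1.21419298, -0.69040307,  0.87814739]), 'orientation': array([0.40212998, 0.15155596, 0.31838952, 0.84495585])}
top {'fx': 509.89716969890725, 'fy': 509.89716969890725, 'cx': 321.7895156876849, 'cy': 247.40805279203417, 'xyz': array([0.4363544 , 0.05208681, 1.20021425]), 'orientation': array([-0.0404209 ,  0.04613348,  0.71308657, -0.69838771])}
wrist {'fx': 371.64829954431775, 'fy': 371.64829954431775, 'cx': 315.0514833450578, 'cy': 238.08572058190293, 'xyz': array([0.21067222, 0.59362779, 0.3849538 ]), 'orientation': array([-0.12355552, -0.0761896 ,  0.51848798,  0.84267395])}
```

View pics/top0.png

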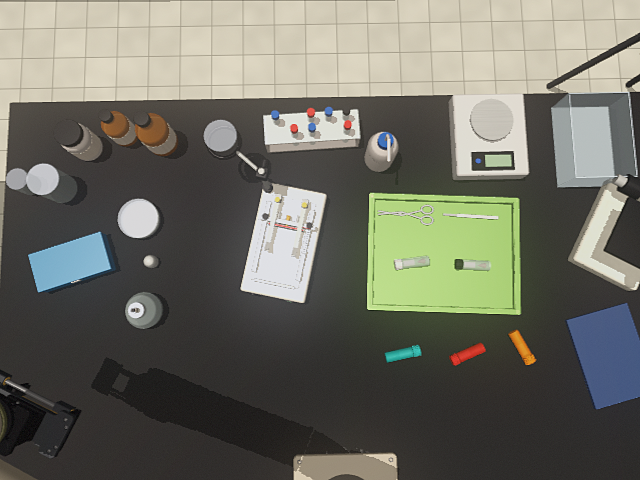

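View pics/scene0.png

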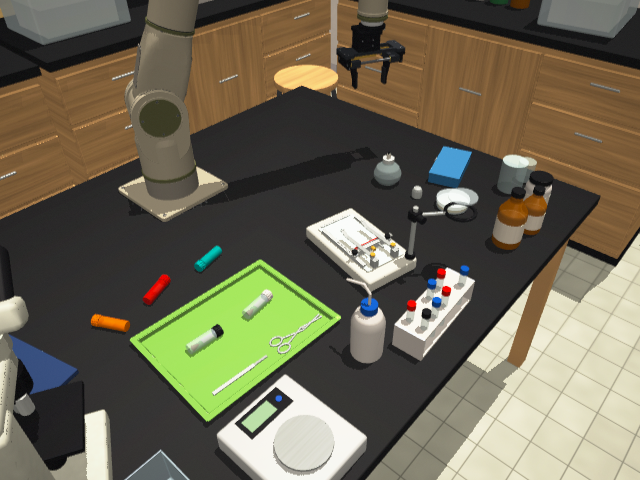

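View pics/wrist0.png

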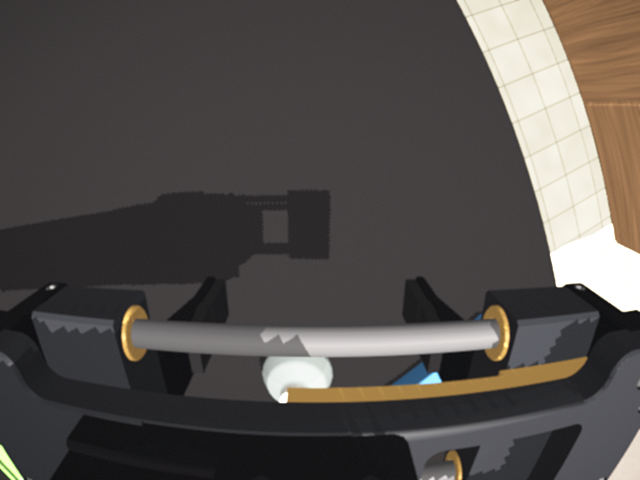

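The top view shows the black-capped vial at (472,265) with its cap at (459,265), and the stand centred near (285,243) and turned about 10°. I'll zoom in on both.

```bash
cat > h.py <<'E'
import numpy as np, cv2
from scipy.spatial.transform import Rotation as R
from bench import r
def ray(cal,u,v,fish=False):
    x=(u-cal['cx'])/cal['fx'];y=(v-cal['cy'])/cal['fy']
    if fish:
        t=np.hypot(x,y); d=np.array([x/t*np.sin(t),y/t*np.sin(t),np.cos(t)]) if t>1e-9 else np.array([0,0,1.])
    else: d=np.array([x,y,1.])
    d=d*[1,-1,-1]
    d=R.from_quat(cal['orientation']).apply(d)
    return np.array(cal['xyz']),d/np.linalg.norm(d)
def onz(cal,u,v,z,fish=False):
    o,d=ray(cal,u,v,fish); return o+d*(z-o[2])/d[2]
def tri(o1,d1,o2,d2):
    A=np.stack([d1,-d2],1); s=np.linalg.lstsq(A,o2-o1,rcond=None)[0]
    p,q=o1+s[0]*d1,o2+s[1]*d2; return (p+q)/2,np.linalg.norm(p-q)
def proj(cal,p,fish=False):
    q=R.from_quat(cal['orientation']).inv().apply(np.array(p)-cal['xyz'])*[1,-1,-1]
    if fish:
        h=np.hypot(q[0],q[1]);t=np.arctan2(h,q[2]);x,y=q[0]/h*t,q[1]/h*t
    else: x,y=q[0]/q[2],q[1]/q[2]
    return np.array([cal['cx']+cal['fx']*x,cal['cy']+cal['fy']*y])
def crop(src,out,x0,y0,w,h,k):
    im=cv2.imread(src)[y0:y0+h,x0:x0+w]
    cv2.imwrite(out,cv2.resize(im,None,fx=k,fy=k,interpolation=cv2.INTER_CUBIC))
E
python3 - <<'E'
from h import *
crop('pics/top0.png','pics/t_stand.png',230,165,120,150,4)
crop('pics/top0.png','pics/t_vial.png',380,235,130,60,6)
crop('pics/scene0.png','pics/s_stand.png',295,190,140,110,5)
E
```

```text
(no output)
```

View pics/t_stand.png

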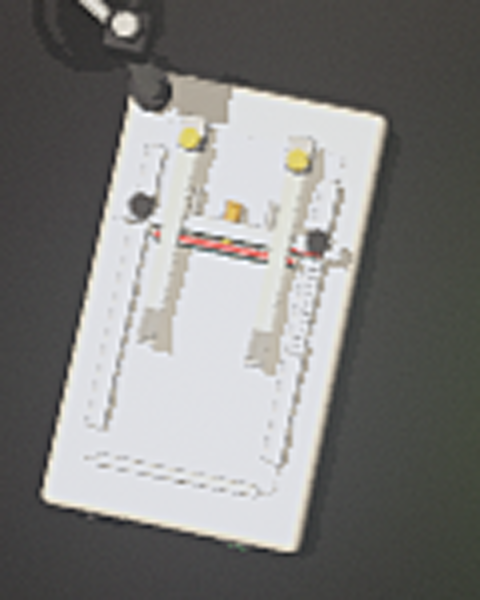

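View pics/t_vial.png

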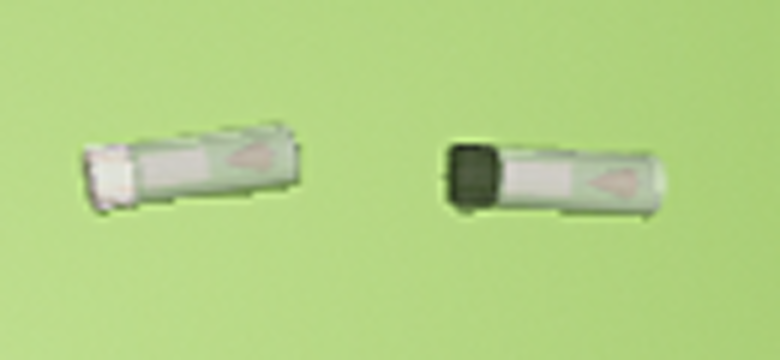

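View pics/s_stand.png

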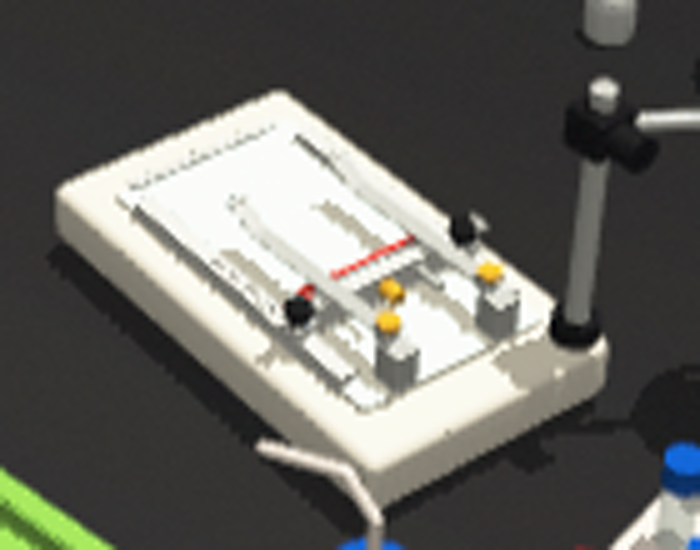

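```bash
python3 - <<'E'
from h import *
s=r.read_state(); print(R.from_quat(s['eef_rot']).as_matrix().round(3))
ct=r.calibration('top'); cs=r.calibration('scene')
t=cv2.imread('pics/top0.png'); sc=cv2.imread('pics/scene0.png')
# stand base outline in top
g=t[165:315,230:350]
m=((g.min(2)>120)).astype(np.uint8)
m=cv2.morphologyEx(m,cv2.MORPH_CLOSE,np.ones((5,5)))
c=max(cv2.findContours(m,0,1)[0],key=cv2.contourArea)
rect=cv2.minAreaRect(c); b=cv2.boxPoints(rect)+[230,165]
print(rect,b)
P=np.array([onz(ct,*p,0.04) for p in b]); print(P.round(4)); print(np.linalg.norm(np.diff(np.vstack([P,P[:1]]),axis=0),axis=1))
T=lambda u,v:(230+(u-1.5)/4,165+(v-1.5)/4)
for n,u,v,z in [('railLfrontout',92,430,.052),('railRfront in',268,462,.052),('strip L',92,460,.048),('strip R',268,492,.048),('red L',158,234,.061),('red R',285,259,.061)]:
    print(n,onz(ct,*T(u,v),z).round(4))
# vial: black cap in top
hsv=cv2.cvtColor(t[235:295,440:510],cv2.COLOR_BGR2HSV)
m=((hsv[...,1]<105)|(hsv[...,2]<100)).astype(np.uint8)
c=max(cv2.findContours(m,0,1)[0],key=cv2.contourArea); rc=cv2.minAreaRect(c); b=cv2.boxPoints(rc)+[440,235]
print(rc,cv2.contourArea(c)); P=np.array([onz(ct,*p,0.018) for p in b]); print(P.round(4),P.mean(0)); print(np.linalg.norm(np.diff(np.vstack([P,P[:1]]),axis=0),axis=1))
E
```

```text
[[-0.     0.451  0.893]
 [-0.001  0.893 -0.451]
 [-1.    -0.001  0.   ]]
((53.092838287353516, 76.80902099609375), (65.71733856201172, 111.9666976928711), 11.888657569885254) [[239.40583801 289.82229614]
 [262.4721489  180.25729752]
 [326.77983856 193.79574585]
 [303.71353149 303.36074829]]
[[0.486  0.23   0.04  ]
 [0.7394 0.1759 0.04  ]
 [0.7043 0.0269 0.04  ]
 [0.4524 0.0848 0.04  ]]
[0.25906856 0.15308946 0.25839851 0.1490338 ]
railLfrontout [0.5247 0.1983 0.052 ]
railRfront in [0.5046 0.0995 0.052 ]
strip L [0.508  0.1989 0.048 ]
strip R [0.4879 0.0999 0.048 ]
red L [0.6343 0.1593 0.061 ]
red R [0.6185 0.0878 0.061 ]
((25.5, 29.5), (59.0, 51.0), 90.0) 2420.5
[[ 0.6055 -0.237   0.018 ]
 [ 0.603  -0.357   0.018 ]
 [ 0.4651 -0.3484  0.018 ]
 [ 0.4676 -0.2302  0.018 ]] [ 0.53530051 -0.29315308  0.018     ]
[0.1199664  0.13816925 0.11826902 0.13801546]
```

```bash
python3 - <<'E'
from h import *
ct=r.calibration('top'); cs=r.calibration('scene')
def vial(img,cal,x0,y0,w,h,z):
    g=img[y0:y0+h,x0:x0+w]; hsv=cv2.cvtColor(g,cv2.COLOR_BGR2HSV)
    bg=np.median(hsv.reshape(-1,3),0); print('bg',bg)
    m=(hsv[...,1]<bg[1]-25)|(hsv[...,2]<bg[2]*0.6); m=m.astype(np.uint8)
    c=max(cv2.findContours(m,0,1)[0],key=cv2.contourArea); rc=cv2.minAreaRect(c); b=cv2.boxPoints(rc)+[x0,y0]
    print(rc,b.round(1).tolist()); P=np.array([onz(cal,*p,z) for p in b]); print(P.round(4),P.mean(0)); print(np.linalg.norm(np.diff(np.vstack([P,P[:1]]),axis=0),axis=1))
    k=(hsv[...,2]<90).astype(np.uint8); mm=cv2.moments(k,True); print('cap',onz(cal,mm['m10']/mm['m00']+x0,mm['m01']/mm['m00']+y0,z))
vial(cv2.imread('pics/top0.png'),ct,445,250,55,30,.016)
vial(cv2.imread('pics/scene0.png'),cs,178,318,55,40,.016)
E
```

```text
bg [ 42. 102. 211.]
((27.03365707397461, 14.42292594909668), (36.07613754272461, 10.151294708251953), 1.7899105548858643) [[453.8, 268.9], [454.2, 258.8], [490.2, 259.9], [489.9, 270.1]]
[[ 0.5252 -0.2659  0.016 ]
 [ 0.5489 -0.2679  0.016 ]
 [ 0.5445 -0.3522  0.016 ]
 [ 0.5208 -0.35    0.016 ]] [ 0.53485657 -0.30898885  0.016     ]
[0.02382356 0.08442228 0.02383613 0.0842155 ]
cap [ 0.53723387 -0.27733707  0.016     ]
bg [ 44. 150. 231.]
((26.164634704589844, 20.981706619262695), (12.297233581542969, 41.2870979309082), 57.094757080078125) [[183.5, 345.0], [218.2, 322.6], [224.8, 332.9], [190.2, 355.4]]
[[ 0.5154 -0.3471  0.016 ]
 [ 0.521  -0.2603  0.016 ]
 [ 0.5542 -0.2697  0.016 ]
 [ 0.5474 -0.3546  0.016 ]] [ 0.53449353 -0.30794399  0.016     ]
[0.08700842 0.0344929  0.08508942 0.03278062]
cap [ 0.53711272 -0.27461116  0.016     ]
```

Emit:
{"method": "drive_tool", "body": {
  "motion": [
    [0,-3,2.8,0.6],
    [0,-6,5.6,1.2],
    [0,-9.5,8.9,2],
    [0,-13,12.1,2.8],
    [0,-16.5,15.4,3.6],
    [0,-20,18.7,4.4],
    [0,-23.5,22,5.2],
    [0,-27,25.2,6],
    [0,-30.5,28.5,6.8],
    [0,-34,31.8,7.6],
    [0,-37.5,35,8.4],
    [0,-41,38.3,9.2],
    [0,-44.5,41.6,10],
    [0,-48,44.9,10.8],
    [0,-51.5,48.1,11.6],
    [0,-55,51.4,12.4],
    [0,-58.5,54.7,13.2],
    [0,-62,58,13.2],
    [0,-64,59.9,13.2],
    [0,-65.9,61.6,13.2]
  ],
  "grip": 0
}}

```text
time: 1.82
ee_pos: [0.5153, -0.2426, 0.2416]
eef_rot: [0.512, 0.488, -0.512, 0.488]
ft_force: [1.1, 1.4, 0.5]
width: 0.0869
```

```bash
python3 - <<'E'
from h import *
s=r.read_state(); print(s['time'],s['ee_pos'],s['joint_positions'].round(3),R.from_quat(s['eef_rot']).as_matrix().round(3))
E
```

```text
1.8167 [ 0.51534954 -0.24262151  0.24160677] [-0.26   0.243  0.734  1.646 -0.167  1.317  0.454] [[ 0.001  0.999 -0.048]
 [ 0.    -0.048 -0.999]
 [-1.     0.001 -0.   ]]
```

Emit:
{"method": "drive_tool", "body": {
  "motion": [
    [0,0,0,0],
    [0,0,0,0],
    [0,0,0,0]
  ]
}}

```text
time: 2.07
ee_pos: [0.5148, -0.2405, 0.241]
eef_rot: [-0.512, -0.488, 0.512, -0.487]
ft_force: [-0.4, 1.3, 0.2]
width: 0.0869
```

```bash
python3 - <<'E'
from h import *
s=r.read_state(); print(s['time'],s['ee_pos'],R.from_quat(s['eef_rot']).as_matrix().round(3),s['ft_force'])
cal=r.calibration('wrist'); cv2.imwrite('pics/w1.png',r.camera('wrist')[:,:,::-1])
for p in [(.535,-.308,.016),(.537,-.269,.016),(.533,-.347,.016)]: print(proj(cal,p,True))
E
```

```text
2.0667 [ 0.51484639 -0.24052038  0.24102406] [[-0.001  0.999 -0.049]
 [ 0.    -0.049 -0.999]
 [-1.    -0.001 -0.   ]] [-0.40651969  1.33156546  0.20780383]
[337.55600563 270.04967398]
[338.34768952 234.90345161]
[336.69420218 302.76563326]
```

View pics/w1.png

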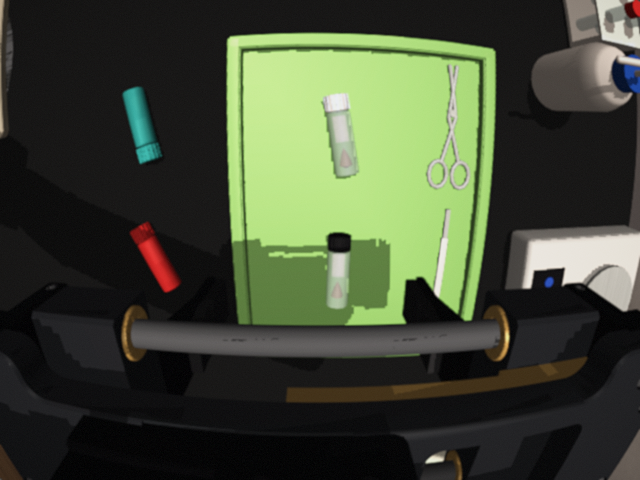

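The wrist view puts the vial at (338,271) against a predicted (337.5,270), so the two agree. I'll descend now.

Emit:
{"method": "drive_tool", "body": {
  "motion": [
    [0,0.8,2.2,0],
    [0,1.6,4.4,0],
    [0.5,2.35,6.6,0],
    [3,2.35,6.65,0],
    [6,2.35,6.65,0],
    [9,2.35,6.65,0],
    [12,2.35,6.65,0],
    [15,2.35,6.65,0],
    [17,2.35,6.65,0],
    [18.5,2.35,6.65,0],
    [19.5,2.35,6.65,0],
    [20,2.35,6.65,0],
    [20,2.35,6.65,0],
    [20,2.35,6.65,0]
  ]
}}

```text
time: 3.28
ee_pos: [0.5358, -0.3081, 0.0424]
eef_rot: [0.512, 0.487, -0.512, 0.488]
ft_force: [0.2, 0.9, 1.6]
width: 0.0874
```

```bash
python3 - <<'E'
from h import *
s=r.read_state(); print(s['time'],s['ee_pos'],R.from_quat(s['eef_rot']).as_matrix().round(3),s['ft_force'])
cal=r.calibration('wrist'); cv2.imwrite('pics/w2.png',r.camera('wrist')[:,:,::-1])
E
```

```text
3.2833 [ 0.53582609 -0.30812988  0.04239423] [[ 0.001  0.999 -0.048]
 [-0.    -0.048 -0.999]
 [-1.     0.001 -0.   ]] [0.16154452 0.93093949 1.5892526 ]
```

View pics/w2.png

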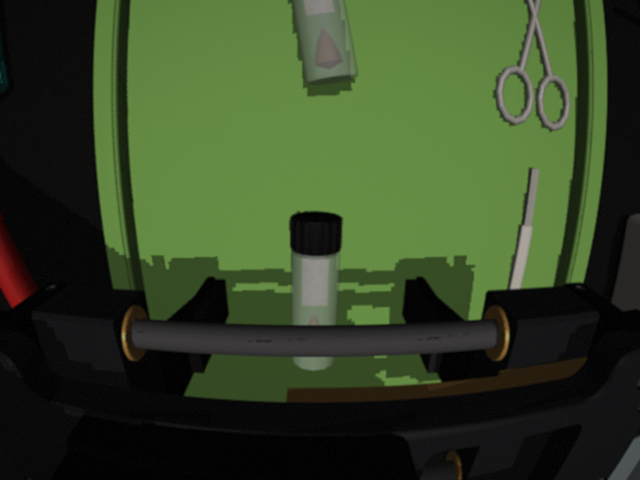

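The vial is centred between the fingers, with its axis near column 316. I'll go down the last 15.5 mm and grip.

Emit:
{"method": "drive_tool", "body": {
  "motion": [
    [0.5,0,0,0],
    [1.0,0,0,0],
    [1.4,0,0,0],
    [1.55,0,0,0],
    [1.55,0,0,0],
    [1.55,0,0,0]
  ]
}}

```text
time: 3.83
ee_pos: [0.5351, -0.3084, 0.0259]
eef_rot: [-0.512, -0.488, 0.512, -0.488]
ft_force: [-0.9, -0.2, -0.2]
width: 0.087
```

Emit:
{"method": "drive_tool", "body": {
  "motion": [
    [0,0,0,0],
    [0,0,0,0],
    [0,0,0,0],
    [0,0,0,0],
    [0,0,0,0],
    [0,0,0,0],
    [0,0,0,0],
    [0,0,0,0],
    [0,0,0,0],
    [0,0,0,0]
  ],
  "grip": 255,
  "force": 10
}}

```text
time: 4.67
ee_pos: [0.5352, -0.3084, 0.026]
eef_rot: [0.512, 0.488, -0.512, 0.488]
ft_force: [-0.7, -0.3, -0.2]
width: 0.0286
```

Emit:
{"method": "drive_tool", "body": {
  "motion": [
    [0,0,0,0],
    [0,0,0,0],
    [0,0,0,0],
    [0,0,0,0],
    [-0.5,0,0,0],
    [-2,0,0,0],
    [-4,0,0,0],
    [-7,0,0,0],
    [-10,0,0,0],
    [-13,0,0,0],
    [-16,0,0,0],
    [-18.5,0,0,0],
    [-20,0,0,0],
    [-20,0,0,0],
    [-20,0,0,0],
    [-20,0,0,0]
  ]
}}

```text
time: 6.0
ee_pos: [0.5349, -0.3081, 0.2251]
eef_rot: [-0.512, -0.488, 0.512, -0.487]
ft_force: [-0.3, -0.3, -1.0]
width: 0.0236
```

```bash
python3 - <<'E'
from h import *
s=r.read_state(); print(s['time'],s['ee_pos'],s['width'],R.from_quat(s['eef_rot']).as_matrix().round(3),s['ft_force'])
cal=r.calibration('wrist'); cv2.imwrite('pics/w3.png',r.camera('wrist')[:,:,::-1])
E
```

```text
6.0 [ 0.53485148 -0.30809248  0.22510809] 0.02361023868778945 [[-0.001  0.999 -0.049]
 [ 0.001 -0.049 -0.999]
 [-1.    -0.001 -0.001]] [-0.34622467 -0.34387706 -1.03064063]
```

View pics/w3.png

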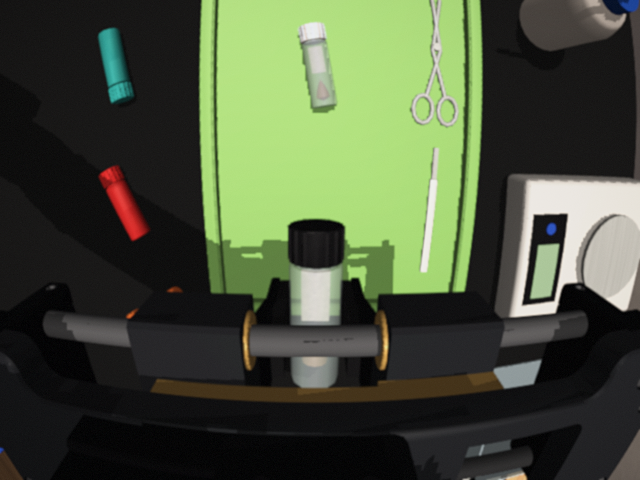

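The vial is held firmly (23.6 mm opening) and is centred in the fingers. Next I'll carry it toward the stand, turning as I go, and look there.

Emit:
{"method": "drive_tool", "body": {
  "motion": [
    [0,0.1,-1,0.2],
    [0,0.2,-3,0.5],
    [0,0.4,-6,0.8],
    [0,0.6,-9,1.1],
    [0,0.8,-12,1.4],
    [0,1.0,-15,1.7],
    [0,1.2,-18,1.9],
    [0,1.4,-21,1.96],
    [0,1.6,-24,1.96],
    [0,1.8,-27,1.96],
    [0,1.9,-29,1.96],
    [0,2,-30.5,1.96],
    [0,2,-31,1.96],
    [0,2,-31,1.96],
    [0,2,-31,1.96],
    [0,2,-31,1.96]
  ]
}}

```text
time: 7.38
ee_pos: [0.5701, -0.0015, 0.2258]
eef_rot: [-0.552, -0.441, 0.553, -0.442]
ft_force: [1.0, 0.4, -0.8]
width: 0.0237
```

```bash
python3 - <<'E'
from h import *
s=r.read_state(); print(s['time'],s['ee_pos'],s['width'],R.from_quat(s['eef_rot']).as_matrix().round(3),s['ft_force'])
cal=r.calibration('wrist'); im=r.camera('wrist')[:,:,::-1]; cv2.imwrite('pics/w4.png',im)
import pickle; pickle.dump(cal,open('w4.pkl','wb'))
E
```

```text
7.3833 [ 0.57012118 -0.00151035  0.22581309] 0.02372069601634809 [[-0.     0.975 -0.22 ]
 [-0.001 -0.22  -0.975]
 [-1.    -0.     0.001]] [ 1.01106943  0.3652463  -0.83863262]
```

View pics/w4.png

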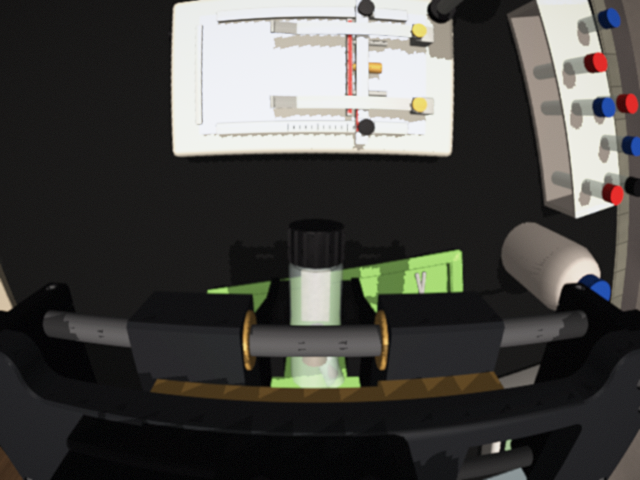

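The stand is at the top of this view (172–453, 0–157), with the red buffer line near column 350. I'll move 90 mm closer for a better view.

Emit:
{"method": "drive_tool", "body": {
  "motion": [
    [0,0,-1.5,0],
    [0,0,-4,0],
    [0,0,-6.5,0],
    [0,0,-8.5,0],
    [0,0,-9,0],
    [0,0,-9,0],
    [0,0,-9,0],
    [0,0,-9,0]
  ]
}}

```text
time: 8.1
ee_pos: [0.59, 0.0863, 0.2262]
eef_rot: [-0.552, -0.441, 0.552, -0.442]
ft_force: [-0.5, -1.2, -0.7]
width: 0.0236
```

```bash
python3 - <<'E'
from h import *
s=r.read_state(); print(s['time'],s['ee_pos'],s['width'],R.from_quat(s['eef_rot']).as_matrix().round(4),s['ft_force'])
cal=r.calibration('wrist'); im=r.camera('wrist')[:,:,::-1]; cv2.imwrite('pics/w5.png',im)
import pickle; pickle.dump(cal,open('w5.pkl','wb'))
crop('pics/w5.png','pics/w5c.png',140,40,330,240,2.4)
E
```

```text
8.1 [0.58998468 0.08630029 0.22615815] 0.023579404016685897 [[ 1.000e-04  9.754e-01 -2.203e-01]
 [-5.000e-04 -2.203e-01 -9.754e-01]
 [-1.000e+00  2.000e-04  4.000e-04]] [-0.51456584 -1.19436136 -0.6662515 ]
```

View pics/w5c.png

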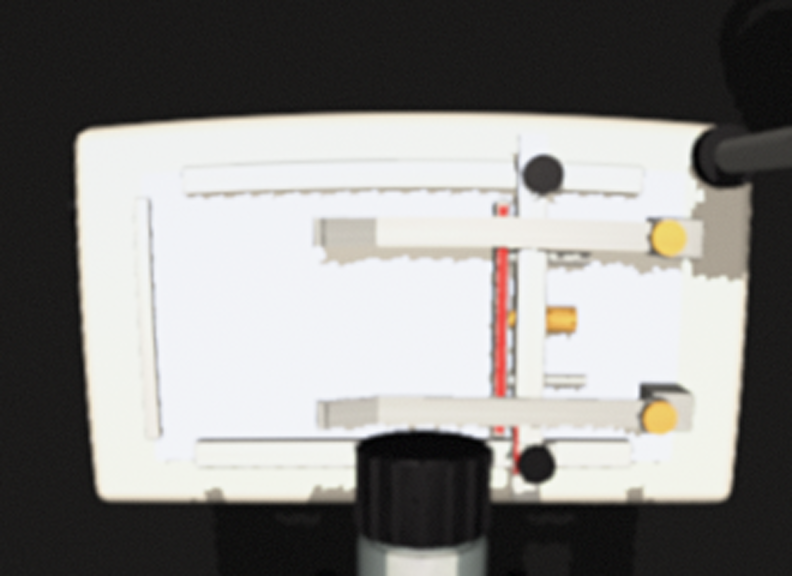

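```bash
cat > meas.py <<'E'
from h import *
import pickle
cal=pickle.load(open('w5.pkl','rb'))
def W(u,v,z): return onz(cal,140+(u+.5)/2.4-.5,40+(v+.5)/2.4-.5,z,True)
pts={'toeL':(314,232,.072,-32,31),'toeR':(318,414,.072,-32,-31),'redT':(503,206,.061,None,42),'redB':(500,432,.061,None,-42),
'nearT':(496,206,.061,None,None),'nearB':(493,432,.061,None,None),
'stripTo':(137,200,.048,-96,None),'stripBo':(147,437,.048,-96,None),'stripTi':(150,200,.048,None,None),'stripBi':(159,437,.048,None,None),'railL1':(184,194,.052,None,46),'railL2':(515,188,.052,None,46),'railR1':(198,440,.052,None,-46),'railR2':(630,437,.052,None,-46),
'carTn':(518,206,.055,None,None),'carBn':(516,480,.055,None,None)}
P={k:W(*v[:3])[:2] for k,v in pts.items()}
yaws=[]
def yy(a,b): d=P[a]-P[b]; t=np.degrees(np.arctan2(-d[0],d[1])); print(a,b,'yaw',t.round(2),np.linalg.norm(d).round(4)); return t
yy('toeL','toeR');yy('redT','redB');yy('stripTo','stripBo');yy('stripTi','stripBi')
for a,b in(('railL2','railL1'),('railR2','railR1')):
    d=P[a]-P[b]; print(a,'yaw',np.degrees(np.arctan2(d[1],d[0])).round(2),np.linalg.norm(d))
import sys
yaw=np.radians(float(sys.argv[1])); 
ex=np.array([np.cos(yaw),np.sin(yaw)]);ey=np.array([-np.sin(yaw),np.cos(yaw)])
ox=np.mean([P[k]@ex+.032 for k in('toeL','toeR')])
oy=np.mean([P[k]@ey for k in('railL1','railL2','railR1','railR2')])
O=ex*ox+ey*oy; print('O',O)
for k in P: print(k,((P[k]-O)@ex*1000).round(1),((P[k]-O)@ey*1000).round(1))
E
python3 meas.py -12.7
```

```text
toeL toeR yaw -12.64 0.0622
redT redB yaw -12.58 0.0801
stripTo stripBo yaw -13.32 0.0902
stripTi stripBi yaw -13.44 0.0899
railL2 yaw -12.65 0.11818763133504993
railR2 yaw -12.33 0.1621152843515325
O [0.59599513 0.13049312]
toeL -32.0 30.2
toeR -32.0 -32.0
redT 31.6 38.9
redB 31.7 -41.1
nearT 29.1 38.9
nearB 29.2 -41.1
stripTo -100.9 44.5
stripBo -101.8 -45.7
stripTi -95.8 44.2
stripBi -97.0 -45.8
railL1 -81.6 45.5
railL2 36.6 45.6
railR1 -80.3 -46.1
railR2 81.8 -45.0
carTn 37.4 39.1
carBn 38.7 -60.9
```

The stand is fixed at O=(0.596,0.1305) with yaw −12.7°. The rails come out 91–92 mm apart and the strip's inner edge at −96 mm, which match the given sizes. The buffer face is near x≈+29 mm. I'll place the vial at x=−55.

Emit:
{"method": "drive_tool", "body": {
  "motion": [
    [0,-1.5,-1.1,0],
    [0,-4,-3,0],
    [0,-5.5,-4.2,0],
    [1,-5.9,-4.45,0],
    [3,-5.9,-4.45,0],
    [6,-5.9,-4.45,0],
    [9,-5.9,-4.45,0],
    [11.5,-5.9,-4.45,0],
    [13.5,-5.9,-4.45,0],
    [14.5,-5.9,-4.45,0],
    [15,-5.9,-4.45,0],
    [15,-5.9,-4.45,0],
    [15,-5.9,-4.45,0],
    [15,-5.9,-4.45,0]
  ]
}}

```text
time: 9.32
ee_pos: [0.5431, 0.1444, 0.0774]
eef_rot: [0.553, 0.442, -0.551, 0.442]
ft_force: [-0.8, -0.8, 0.3]
width: 0.0239
```

```bash
cat > st.py <<'E'
from h import *
import sys
s=r.read_state(); O=np.array([.596,.1305]); y=np.radians(-12.7); ex=np.array([np.cos(y),np.sin(y)]); ey=np.array([-ex[1],ex[0]])
p=s['ee_pos'][:2]-O; f=s['ft_force']
M=R.from_quat(s['eef_rot']).as_matrix()
print('t',s['time'],'stand xyz mm',(p@ex*1000).round(2),(p@ey*1000).round(2),(s['ee_pos'][2]*1000-45).round(2),'F',(f[:2]@ex).round(2),(f[:2]@ey).round(2),f[2].round(2),'w',s['width'].round(4),'jaw yaw',np.degrees(np.arctan2(M[1,1],M[0,1])).round(2),'tilt',M[2].round(4))
if len(sys.argv)>1:
    for n in sys.argv[2:]:
        cv2.imwrite(f'pics/{sys.argv[1]}_{n}.png',r.camera(n)[:,:,::-1])
E
python3 st.py a wrist scene; python3 -c "
from h import *
crop('pics/a_scene.png','pics/a_sc.png',285,150,150,140,4)"
```

```text
Traceback (most recent call last):
  File "st.py", line 6, in <module>
    print('t',s['time'],'stand xyz mm',(p@ex*1000).round(2),(p@ey*1000).round(2),(s['ee_pos'][2]*1000-45).round(2),'F',(f[:2]@ex).round(2),(f[:2]@ey).round(2),f[2].round(2),'w',s['width'].round(4),'jaw yaw',np.degrees(np.arctan2(M[1,1],M[0,1])).round(2),'tilt',M[2].round(4))
                                                                                                                                                                                 ^^^^^^^^^^^^^^^^
AttributeError: 'float' object has no attribute 'round'
[ WARN:0@0.519] global loadsave.cpp:275 findDecoder imread_('pics/a_scene.png'): can't open/read file: check file path/integrity
Traceback (most recent call last):
  File "h.py", line 24, in crop
    im=cv2.imread(src)[y0:y0+h,x0:x0+w]
       ~~~~~~~~~~~~~~~^^^^^^^^^^^^^^^^^
TypeError: 'NoneType' object is not subscriptable
```

```bash
sed -i "s/s\['width'\].round(4)/round(s['width'],4)/" st.py
python3 st.py a wrist scene; python3 -c "
from h import *
crop('pics/a_scene.png','pics/a_sc.png',285,150,150,140,4)"
```

```text
t 9.3167 stand xyz mm -54.69 1.94 32.38 F -0.57 -0.99 0.33 w 0.0239 jaw yaw -12.62 tilt [-1.      0.0017 -0.0014]
```

View pics/a_wrist.png

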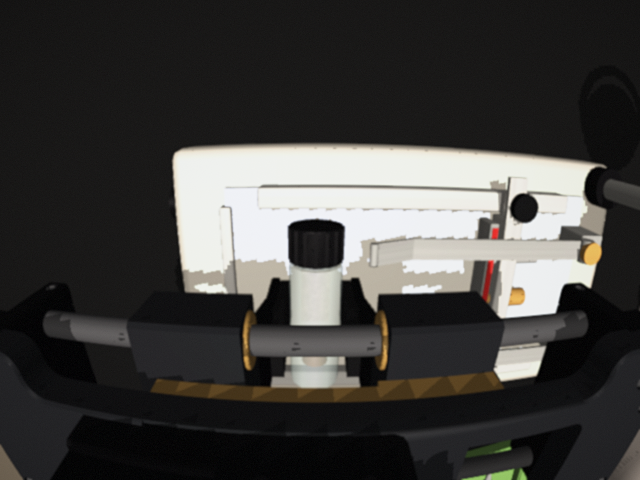

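View pics/a_sc.png

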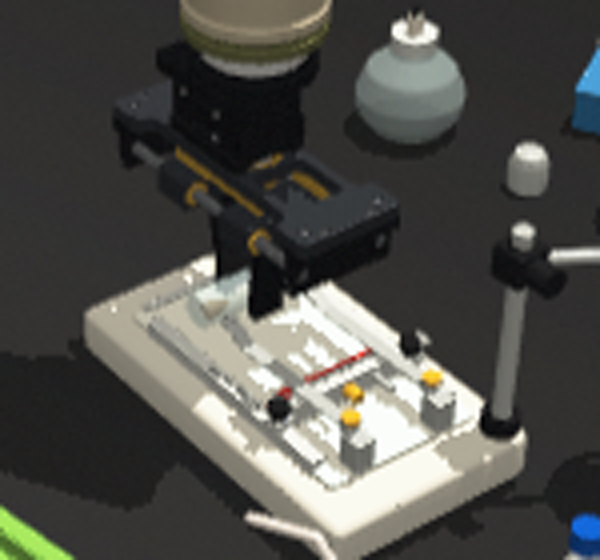

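Hovering over the glass with the vial between the rails. I'll lower it gently.

Emit:
{"method": "drive_tool", "body": {
  "motion": [
    [0.3,0,0.1,0],
    [0.5,0,0.15,0],
    [0.7,0,0.15,0],
    [0.7,0,0.15,0],
    [0.7,0,0.15,0],
    [0.7,0,0.15,0]
  ]
}}

```text
time: 9.92
ee_pos: [0.5418, 0.1429, 0.069]
eef_rot: [-0.552, -0.442, 0.552, -0.442]
ft_force: [0.6, 0.2, -1.2]
width: 0.0235
```

```bash
python3 st.py
```

```text
t 9.9167 stand xyz mm -55.59 0.22 24.03 F 0.58 0.35 -1.22 w 0.0235 jaw yaw -12.6 tilt [-1. -0. -0.]
```

Emit:
{"method": "drive_tool", "body": {
  "motion": [
    [0.05,0,0,0],
    [0.1,0,0,0],
    [0.15,0,0,0],
    [0.15,0,0,0],
    [0.15,0,0,0],
    [0.15,0,0,0]
  ]
}}

```text
time: 10.42
ee_pos: [0.5418, 0.143, 0.0676]
eef_rot: [0.552, 0.442, -0.552, 0.442]
ft_force: [-0.2, 0.1, -0.0]
width: 0.0237
```

```bash
python3 st.py
```

```text
t 10.4167 stand xyz mm -55.59 0.24 22.56 F -0.2 0.07 -0.02 w 0.0237 jaw yaw -12.6 tilt [-1.e+00  0.e+00 -1.e-04]
```

Emit:
{"method": "drive_tool", "body": {
  "motion": [
    [0.05,0,0,0],
    [0.07,0,0,0],
    [0.07,0,0,0],
    [0.07,0,0,0]
  ]
}}

```text
time: 10.75
ee_pos: [0.5419, 0.1429, 0.0669]
eef_rot: [0.552, 0.442, -0.552, 0.442]
ft_force: [-0.8, -0.8, 1.3]
width: 0.0236
```

```bash
python3 st.py b wrist
```

```text
t 10.75 stand xyz mm -55.55 0.2 21.93 F -0.64 -0.93 1.3 w 0.0236 jaw yaw -12.61 tilt [-1.e+00  0.e+00 -1.e-04]
```

Emit:
{"method": "drive_tool", "body": {
  "motion": [
    [0,0,0,0],
    [0,0,0,0],
    [0,0,0,0],
    [0,0,0,0],
    [0,0,0,0],
    [0,0,0,0]
  ],
  "grip": 135
}}

```text
time: 11.3
ee_pos: [0.5418, 0.1429, 0.0668]
eef_rot: [0.552, 0.442, -0.552, 0.442]
ft_force: [0.2, 0.0, -0.2]
width: 0.0406
```

```bash
python3 st.py c wrist
```

```text
t 11.3 stand xyz mm -55.58 0.2 21.82 F 0.21 0.07 -0.23 w 0.0406 jaw yaw -12.6 tilt [-1.e+00  0.e+00 -1.e-04]
```

View pics/c_wrist.png

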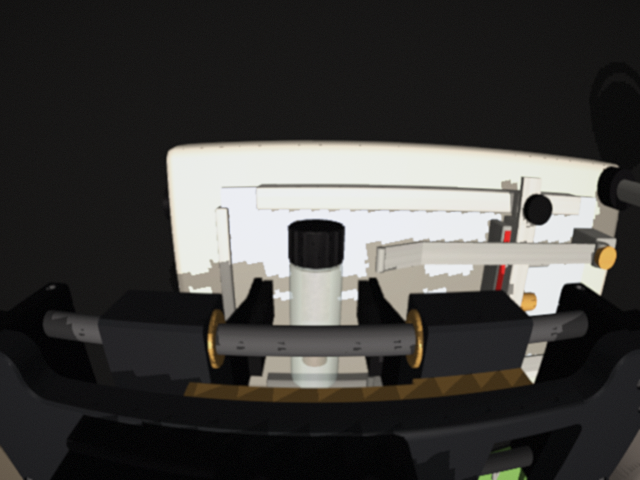

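Released; the vial lies straight in front of the clips. Next I'll lift, close the gripper and step back behind the vial.

Emit:
{"method": "drive_tool", "body": {
  "motion": [
    [-0.5,0,0,0],
    [-1.5,0,0,0],
    [-3,0,0,0],
    [-5,0,0,0],
    [-6,0,0,0],
    [-6,-1,0,0],
    [-6,-2.5,0,0],
    [-6,-3.5,0,0],
    [-6,-3.6,0,0],
    [-6,-3.6,0,0],
    [-6,-3.6,0,0],
    [-6,-3.6,0,0]
  ]
}}

```text
time: 12.35
ee_pos: [0.5071, 0.1506, 0.1268]
eef_rot: [0.552, 0.442, -0.552, 0.442]
ft_force: [1.9, -0.5, -0.5]
width: 0.0409
```

Emit:
{"method": "drive_tool", "body": {
  "motion": [
    [0,0,0,0],
    [0,0,0,0],
    [0,0,0,0],
    [0,0,0,0],
    [0,0,0,0],
    [0,0,0,0],
    [0,0,0,0]
  ],
  "grip": 255
}}

```text
time: 12.93
ee_pos: [0.5067, 0.1507, 0.1268]
eef_rot: [0.552, 0.442, -0.552, 0.442]
ft_force: [0.0, 0.4, -0.4]
width: 0.0038
```

```bash
python3 st.py d wrist scene;  python3 -c "
from h import *
crop('pics/d_scene.png','pics/d_sc.png',285,150,150,140,4)"
```

```text
t 12.9333 stand xyz mm -91.56 0.11 81.85 F -0.05 0.44 -0.44 w 0.0038 jaw yaw -12.61 tilt [-1.e+00  0.e+00 -1.e-04]
```

View pics/d_wrist.png

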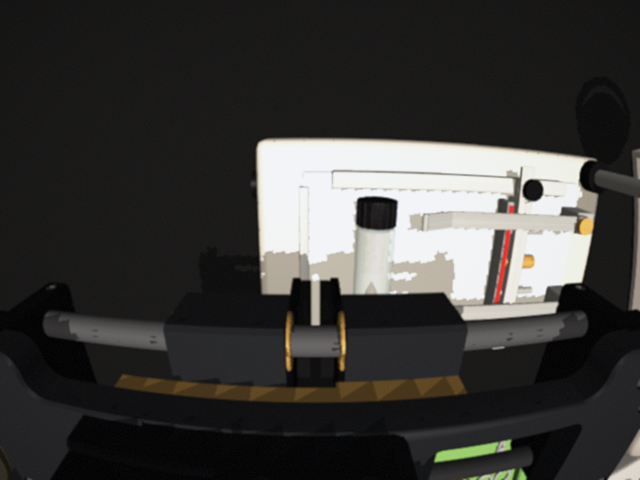

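View pics/d_sc.png

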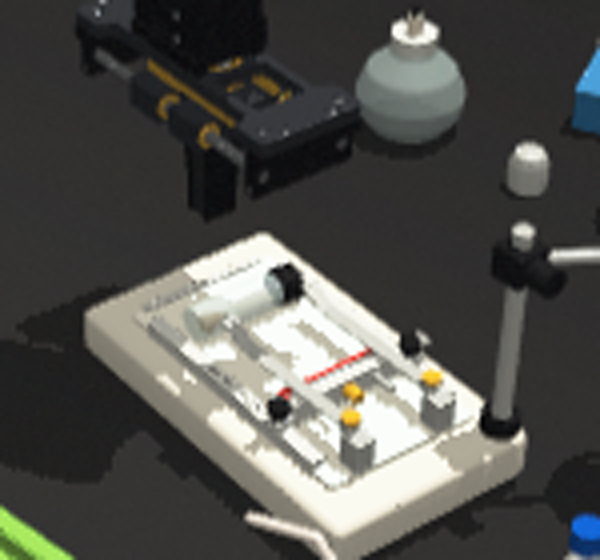

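The vial stays put at x≈−55, parallel to the stop, and the closed fingers are behind it. Descending now.

Emit:
{"method": "drive_tool", "body": {
  "motion": [
    [1,0,0,0],
    [2.5,0,0,0],
    [4,0,0,0],
    [5,0,0,0],
    [5.5,0,0,0],
    [5.65,0,0,0],
    [5.65,0,0,0],
    [5.65,0,0,0],
    [5.65,0,0,0]
  ]
}}

```text
time: 13.78
ee_pos: [0.5071, 0.1509, 0.071]
eef_rot: [0.552, 0.442, -0.551, 0.442]
ft_force: [-0.5, -0.9, -0.1]
width: 0.0006
```

```bash
python3 st.py e wrist
```

```text
t 13.7833 stand xyz mm -91.2 0.4 25.97 F -0.27 -1.01 -0.09 w 0.0006 jaw yaw -12.6 tilt [-1.e+00  8.e-04 -8.e-04]
```

View pics/e_wrist.png

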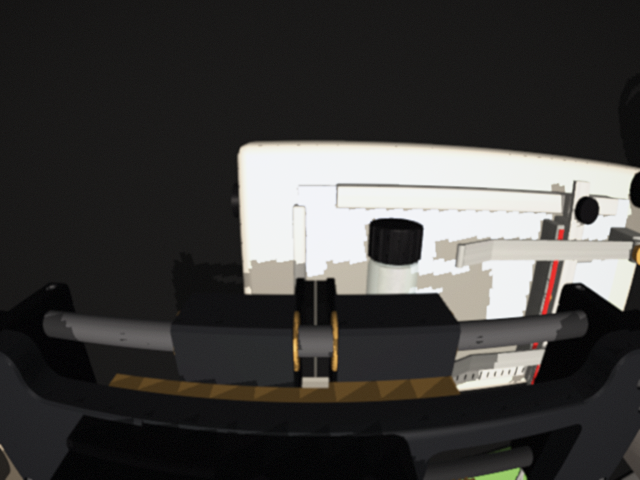

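Emit:
{"method": "drive_tool", "body": {
  "motion": [
    [0,0.15,0,0],
    [0,0.3,0,0],
    [0,0.45,0,0],
    [0,0.6,0,0],
    [0,0.75,0,0],
    [0,0.85,0,0],
    [0,0.95,0,0],
    [0,1.05,0,0],
    [0,1.15,0,0],
    [0,1.25,0,0],
    [0,1.35,0,0],
    [0,1.45,0,0],
    [0,1.55,0,0],
    [0,1.65,0,0],
    [0,1.75,0,0],
    [0,1.85,0,0],
    [0,1.95,0,0],
    [0,2.0,0,0],
    [0,2.0,0,0]
  ]
}}

```text
time: 15.42
ee_pos: [0.5263, 0.1464, 0.0704]
eef_rot: [0.552, 0.442, -0.552, 0.442]
ft_force: [0.8, -0.2, 0.5]
width: 0.0002
```

```bash
python3 st.py f wrist
```

```text
t 15.4167 stand xyz mm -71.46 0.15 25.36 F 0.88 -0.05 0.53 w 0.0002 jaw yaw -12.61 tilt [-1.e+00  1.e-04 -1.e-04]
```

View pics/f_wrist.png

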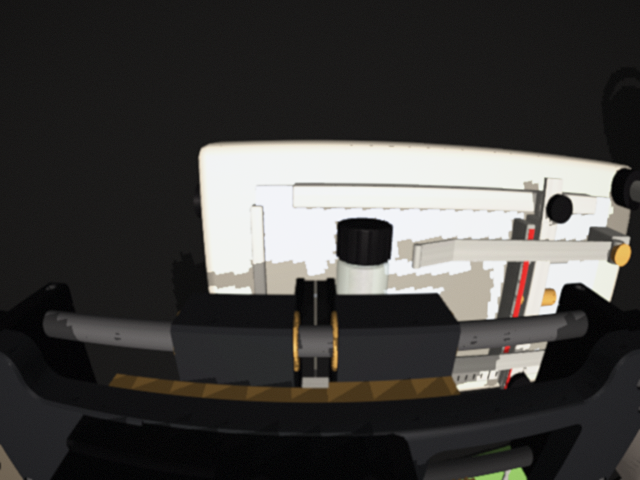

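Emit:
{"method": "drive_tool", "body": {
  "motion": [
    [0,0.1,0,0],
    [0,0.2,0,0],
    [0,0.3,0,0],
    [0,0.4,0,0],
    [0,0.5,0,0],
    [0,0.6,0,0],
    [0,0.7,0,0],
    [0,0.8,0,0],
    [0,0.9,0,0],
    [0,1.0,0,0],
    [0,1.1,0,0],
    [0,1.2,0,0],
    [0,1.3,0,0],
    [0,1.4,0,0],
    [0,1.5,0,0],
    [0,1.6,0,0],
    [0,1.7,0,0],
    [0,1.8,0,0]
  ]
}}

```text
time: 16.97
ee_pos: [0.5439, 0.1425, 0.0703]
eef_rot: [0.552, 0.442, -0.552, 0.442]
ft_force: [0.7, -0.1, 0.8]
width: 0.0005
```

```bash
python3 st.py g wrist
```

```text
t 16.9667 stand xyz mm -53.5 0.21 25.33 F 0.66 0.1 0.81 w 0.0005 jaw yaw -12.6 tilt [-1.e+00 -0.e+00 -1.e-04]
```

View pics/g_wrist.png

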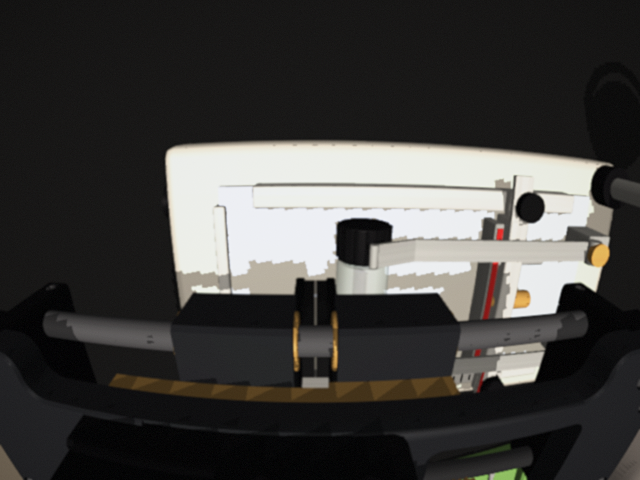

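The vial moved with the finger (cap still at column 364) and is now at the toes. Short steps from here, checking force each time.

Emit:
{"method": "drive_tool", "body": {
  "motion": [
    [0,0.1,0,0],
    [0,0.2,0,0],
    [0,0.3,0,0],
    [0,0.4,0,0],
    [0,0.5,0,0]
  ]
}}

```text
time: 17.43
ee_pos: [0.5488, 0.1413, 0.0703]
eef_rot: [0.552, 0.442, -0.552, 0.442]
ft_force: [-1.0, 0.2, -0.1]
width: 0.0007
```

```bash
python3 st.py
```

```text
t 17.4333 stand xyz mm -48.46 0.2 25.35 F -1.02 -0.05 -0.14 w 0.0007 jaw yaw -12.61 tilt [-1.e+00  1.e-04 -1.e-04]
```

Emit:
{"method": "drive_tool", "body": {
  "motion": [
    [0,0.1,0,0],
    [0,0.2,0,0],
    [0,0.3,0,0],
    [0,0.4,0,0]
  ]
}}

```text
time: 17.77
ee_pos: [0.5527, 0.1405, 0.0703]
eef_rot: [0.552, 0.442, -0.552, 0.442]
ft_force: [0.1, 0.3, 0.5]
width: 0.0003
```

```bash
python3 st.py
```

```text
t 17.7667 stand xyz mm -44.49 0.23 25.34 F 0.0 0.28 0.45 w 0.0003 jaw yaw -12.6 tilt [-1.e+00 -0.e+00 -1.e-04]
```

Emit:
{"method": "drive_tool", "body": {
  "motion": [
    [0,0.1,0,0],
    [0,0.2,0,0],
    [0,0.3,0,0],
    [0,0.4,0,0]
  ]
}}

```text
time: 18.1
ee_pos: [0.5563, 0.1397, 0.0703]
eef_rot: [-0.552, -0.442, 0.552, -0.442]
ft_force: [-2.2, 1.1, 1.1]
width: 0.0006
```

```bash
python3 st.py h wrist
```

```text
t 18.1 stand xyz mm -40.78 0.28 25.27 F -2.39 0.55 1.06 w 0.0006 jaw yaw -12.59 tilt [-1.e+00 -6.e-04 -0.e+00]
```

View pics/h_wrist.png

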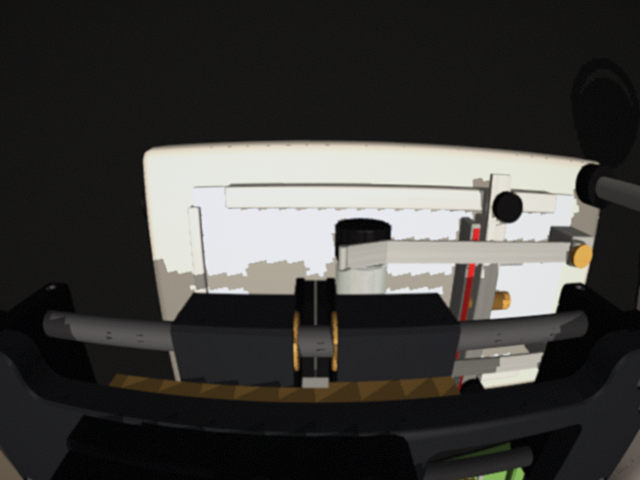

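The push is felt now (−2.4 N) as the vial enters the toes.

Emit:
{"method": "drive_tool", "body": {
  "motion": [
    [0,0.08,0,0],
    [0,0.16,0,0],
    [0,0.24,0,0],
    [0,0.3,0,0]
  ]
}}

```text
time: 18.48
ee_pos: [0.5594, 0.139, 0.0703]
eef_rot: [0.552, 0.442, -0.552, 0.442]
ft_force: [-2.7, 1.1, 1.0]
width: 0.0002
```

```bash
python3 st.py
```

```text
t 18.4833 stand xyz mm -37.53 0.24 25.34 F -2.91 0.52 1.01 w 0.0002 jaw yaw -12.6 tilt [-1.e+00 -0.e+00 -1.e-04]
```

Emit:
{"method": "drive_tool", "body": {
  "motion": [
    [0,0.08,0,0],
    [0,0.16,0,0],
    [0,0.24,0,0],
    [0,0.3,0,0]
  ]
}}

```text
time: 18.82
ee_pos: [0.5625, 0.1383, 0.0704]
eef_rot: [0.552, 0.442, -0.552, 0.442]
ft_force: [-2.8, 0.0, 1.2]
width: 0.0005
```

```bash
python3 st.py
```

```text
t 18.8167 stand xyz mm -34.4 0.25 25.4 F -2.72 -0.58 1.22 w 0.0005 jaw yaw -12.6 tilt [-1.e+00  2.e-04 -1.e-04]
```

Emit:
{"method": "drive_tool", "body": {
  "motion": [
    [0,0.08,0,0],
    [0,0.16,0,0],
    [0,0.24,0,0],
    [0,0.32,0,0],
    [0,0.4,0,0]
  ]
}}

```text
time: 19.23
ee_pos: [0.5664, 0.1374, 0.0704]
eef_rot: [0.552, 0.442, -0.552, 0.442]
ft_force: [-1.9, 1.3, -0.0]
width: 0.0006
```

```bash
python3 st.py i wrist
```

```text
t 19.2333 stand xyz mm -30.38 0.24 25.37 F -2.11 0.91 -0.02 w 0.0006 jaw yaw -12.6 tilt [-1.e+00  2.e-04 -1.e-04]
```

View pics/i_wrist.png

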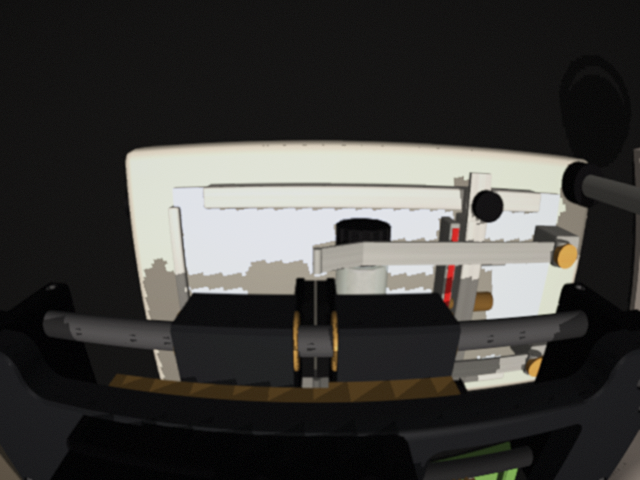

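The vial is under both leaves at x≈−8. Buffer contact should come at TCP x≈−5 or so. Next: two longer steps, then fine ones.

Emit:
{"method": "drive_tool", "body": {
  "motion": [
    [0,0.08,0,0],
    [0,0.16,0,0],
    [0,0.24,0,0],
    [0,0.32,0,0],
    [0,0.4,0,0],
    [0,0.48,0,0],
    [0,0.56,0,0],
    [0,0.64,0,0],
    [0,0.72,0,0]
  ]
}}

```text
time: 20.03
ee_pos: [0.5733, 0.1359, 0.0703]
eef_rot: [0.552, 0.442, -0.552, 0.442]
ft_force: [-1.2, 0.6, 0.5]
width: 0.0004
```

```bash
python3 st.py
```

```text
t 20.0333 stand xyz mm -23.32 0.24 25.34 F -1.33 0.36 0.5 w 0.0004 jaw yaw -12.6 tilt [-1. -0. -0.]
```

Emit:
{"method": "drive_tool", "body": {
  "motion": [
    [0,0.08,0,0],
    [0,0.16,0,0],
    [0,0.24,0,0],
    [0,0.32,0,0],
    [0,0.4,0,0],
    [0,0.48,0,0],
    [0,0.56,0,0],
    [0,0.64,0,0]
  ]
}}

```text
time: 20.7
ee_pos: [0.5795, 0.1345, 0.0703]
eef_rot: [0.552, 0.442, -0.552, 0.442]
ft_force: [-2.0, -0.4, 1.3]
width: 0.0004
```

```bash
python3 st.py j wrist
python3 -c "
from h import *
crop('pics/j_wrist.png','pics/j_c.png',240,130,380,260,2)"
```

```text
t 20.7 stand xyz mm -16.92 0.27 25.34 F -1.82 -0.84 1.35 w 0.0004 jaw yaw -12.6 tilt [-1.e+00 -0.e+00 -1.e-04]
```

View pics/j_c.png

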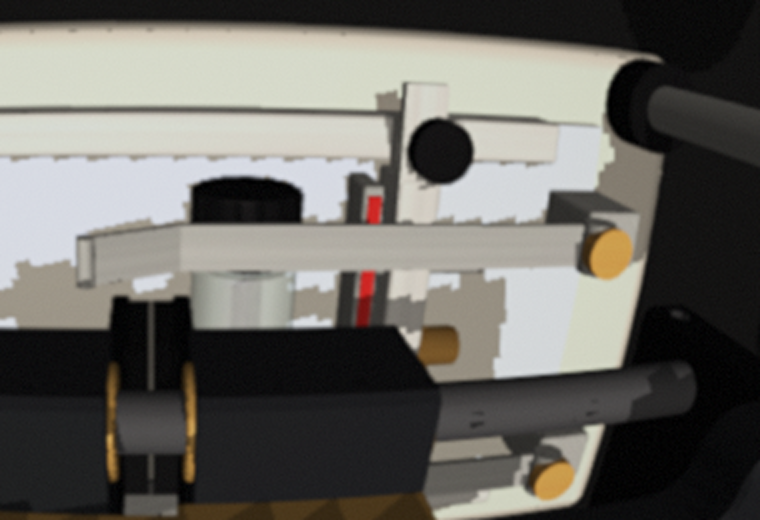

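The gap to the buffer is about 12 mm (vial edge at crop column 302, buffer near edge about 358), which matches the estimate.

Emit:
{"method": "drive_tool", "body": {
  "motion": [
    [0,0.08,0,0],
    [0,0.16,0,0],
    [0,0.24,0,0],
    [0,0.32,0,0],
    [0,0.4,0,0],
    [0,0.48,0,0],
    [0,0.54,0,0],
    [0,0.6,0,0],
    [0,0.66,0,0],
    [0,0.7,0,0]
  ]
}}

```text
time: 21.58
ee_pos: [0.5864, 0.133, 0.0704]
eef_rot: [0.552, 0.442, -0.552, 0.442]
ft_force: [-1.5, 0.6, 1.6]
width: 0.0007
```

```bash
cat > av.py <<'E'
from h import *
import sys
y=np.radians(-12.7); ex=np.array([np.cos(y),np.sin(y)]); O=np.array([.596,.1305])
F=[];n=int(sys.argv[1])
for i in range(n):
    s=r.read_state(); F.append([s['ft_force'][:2]@ex,s['ft_force'][2],s['torque'][2]]); 
    if i<n-1: im=r.camera('wrist')
if n>1: cv2.imwrite('pics/last.png',im[:,:,::-1])
print(s['time'],'x',((s['ee_pos'][:2]-O)@ex*1000).round(2),'Fx',np.array(F)[:,0].round(2),np.mean(F,0).round(2))
E
python3 av.py 4
```

```text
21.7333 x -9.89 Fx [-1.57 -1.45 -1.27 -0.97] [-1.31  1.08 -0.  ]
```

Rolling resistance is steady at about 1.3–1.8 N. Next, 0.4 mm per row.

Emit:
{"method": "drive_tool", "body": {
  "motion": [
    [0,0.04,0,0],
    [0,0.08,0,0],
    [0,0.12,0,0],
    [0,0.16,0,0],
    [0,0.2,0,0],
    [0,0.24,0,0],
    [0,0.28,0,0]
  ]
}}

```text
time: 22.32
ee_pos: [0.5891, 0.1323, 0.0703]
eef_rot: [0.552, 0.442, -0.552, 0.442]
ft_force: [-1.6, -0.3, 1.0]
width: 0.0006
```

```bash
python3 av.py 3; python3 -c "
from h import *
crop('pics/last.png','pics/k_c.png',240,130,380,260,2)"
```

```text
22.4167 x -7.1 Fx [-1.47 -1.58 -2.1 ] [-1.72  0.76 -0.03]
```

View pics/k_c.png

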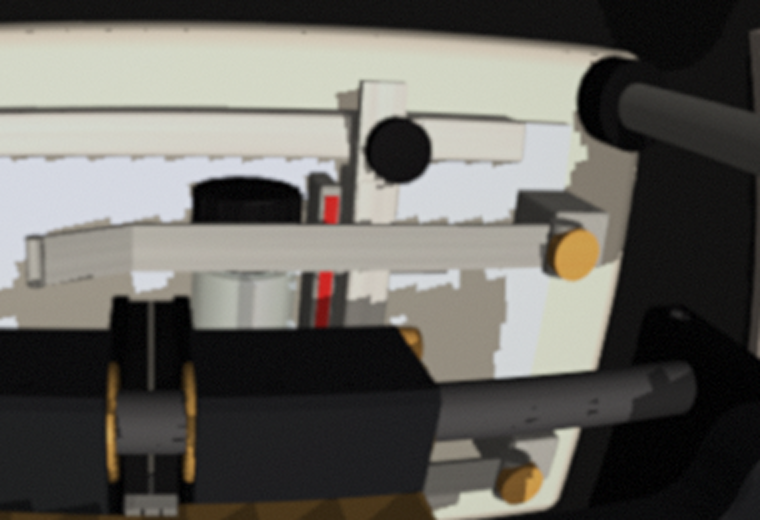

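About 3 mm is left. I'll use smaller steps.

Emit:
{"method": "drive_tool", "body": {
  "motion": [
    [0,0.03,0,0],
    [0,0.06,0,0],
    [0,0.09,0,0],
    [0,0.12,0,0]
  ]
}}

```text
time: 22.75
ee_pos: [0.5902, 0.1321, 0.0703]
eef_rot: [0.552, 0.442, -0.552, 0.442]
ft_force: [-1.6, 0.8, 0.7]
width: 0.0008
```

```bash
python3 av.py 3
```

```text
22.85 x -5.94 Fx [-1.73 -1.84 -2.69] [-2.09  1.21 -0.01]
```

Emit:
{"method": "drive_tool", "body": {
  "motion": [
    [0,0.02,0,0],
    [0,0.04,0,0],
    [0,0.06,0,0]
  ]
}}

```text
time: 23.1
ee_pos: [0.5908, 0.132, 0.0703]
eef_rot: [0.552, 0.442, -0.552, 0.442]
ft_force: [-1.9, -0.5, 0.7]
width: 0.0003
```

```bash
python3 av.py 3
```

```text
23.2 x -5.35 Fx [-1.73 -2.3  -1.1 ] [-1.71  0.8  -0.01]
```

Emit:
{"method": "drive_tool", "body": {
  "motion": [
    [0,0.015,0,0],
    [0,0.03,0,0],
    [0,0.04,0,0]
  ]
}}

```text
time: 23.45
ee_pos: [0.5912, 0.1319, 0.0703]
eef_rot: [0.552, 0.442, -0.552, 0.442]
ft_force: [-2.6, 0.1, 0.0]
width: 0.0004
```

```bash
python3 av.py 3
```

```text
23.55 x -4.98 Fx [-2.57 -2.12 -1.79] [-2.16  0.25  0.  ]
```

Emit:
{"method": "drive_tool", "body": {
  "motion": [
    [0,0.01,0,0],
    [0,0.02,0,0],
    [0,0.03,0,0]
  ]
}}

```text
time: 23.8
ee_pos: [0.5915, 0.1318, 0.0703]
eef_rot: [0.552, 0.442, -0.552, 0.442]
ft_force: [-1.7, 0.1, -0.4]
width: 0.0003
```

```bash
python3 av.py 3;python3 -c "
from h import *
crop('pics/last.png','pics/l_c.png',300,180,160,130,5)"
```

```text
23.9 x -4.65 Fx [-1.67 -2.14 -0.91] [-1.57  0.63  0.02]
```

View pics/l_c.png

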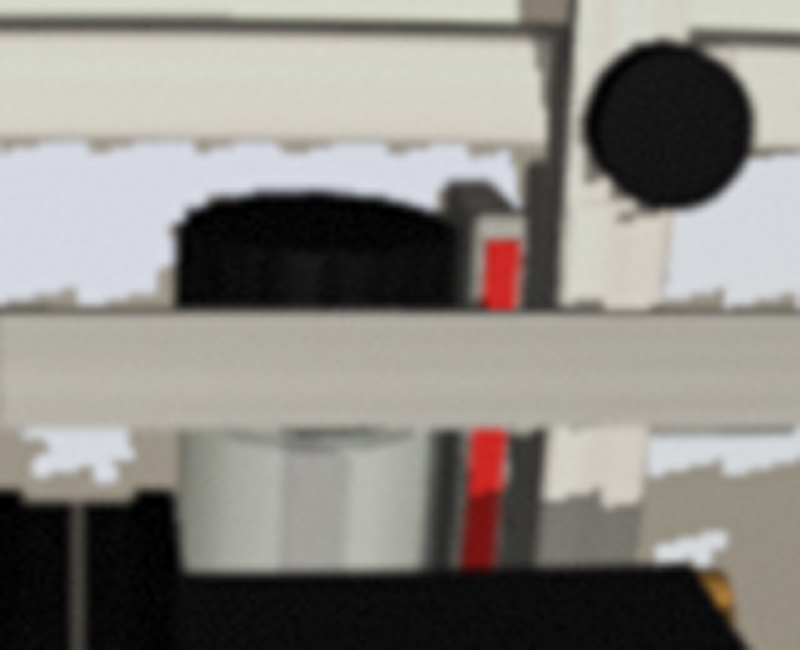

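Emit:
{"method": "drive_tool", "body": {
  "motion": [
    [0,0.012,0,0],
    [0,0.024,0,0],
    [0,0.036,0,0],
    [0,0.048,0,0]
  ]
}}

```text
time: 24.23
ee_pos: [0.592, 0.1317, 0.0704]
eef_rot: [0.552, 0.442, -0.552, 0.442]
ft_force: [-1.7, 0.5, 1.7]
width: 0.0006
```

```bash
python3 av.py 4
```

```text
24.3833 x -4.16 Fx [-1.8  -2.1  -1.21 -1.57] [-1.67  0.94 -0.02]
```

Emit:
{"method": "drive_tool", "body": {
  "motion": [
    [0,0.01,0,0],
    [0,0.02,0,0],
    [0,0.03,0,0]
  ]
}}

```text
time: 24.63
ee_pos: [0.5922, 0.1317, 0.0703]
eef_rot: [0.552, 0.442, -0.552, 0.442]
ft_force: [-0.9, 0.6, 0.3]
width: 0.0005
```

```bash
python3 av.py 4
```

```text
24.7833 x -3.9 Fx [-1.01 -2.54 -2.15 -1.01] [-1.68  0.46  0.01]
```

Emit:
{"method": "drive_tool", "body": {
  "motion": [
    [0,0.01,0,0],
    [0,0.02,0,0],
    [0,0.02,0,0]
  ]
}}

```text
time: 25.03
ee_pos: [0.5925, 0.1316, 0.0703]
eef_rot: [0.552, 0.442, -0.552, 0.442]
ft_force: [-0.7, 1.1, 1.1]
width: 0.0005
```

```bash
python3 av.py 4
```

```text
25.1833 x -3.7 Fx [-0.92 -1.94 -2.03 -2.27] [-1.79  0.94 -0.01]
```

Emit:
{"method": "drive_tool", "body": {
  "motion": [
    [0,0.01,0,0],
    [0,0.02,0,0],
    [0,0.02,0,0]
  ]
}}

```text
time: 25.43
ee_pos: [0.5925, 0.1316, 0.0703]
eef_rot: [-0.552, -0.442, 0.552, -0.442]
ft_force: [-2.2, 0.7, 0.5]
width: 0.0004
```

```bash
python3 av.py 4; python3 -c "
from h import *
crop('pics/last.png','pics/m_c.png',300,180,160,130,5)"
```

```text
25.5833 x -3.62 Fx [-2.25 -2.51 -2.94 -2.17] [-2.47  1.1  -0.  ]
```

View pics/m_c.png

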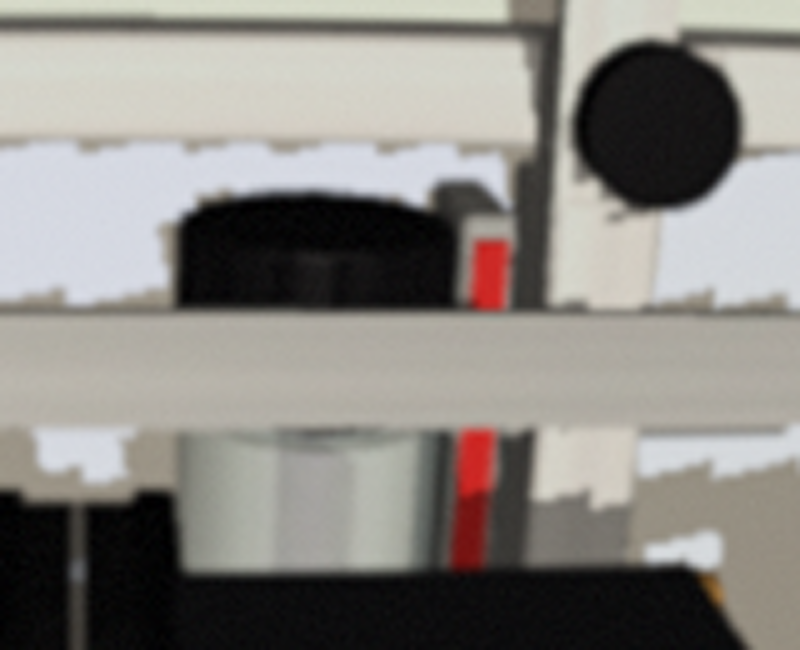

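Contact seems to be starting: the TCP moved only 0.08 mm of 0.2 mm commanded and the force rose to 2.5 N. On by 0.1 mm.

Emit:
{"method": "drive_tool", "body": {
  "motion": [
    [0,0.01,0,0],
    [0,0.01,0,0],
    [0,0.01,0,0]
  ]
}}

```text
time: 25.83
ee_pos: [0.5926, 0.1316, 0.0703]
eef_rot: [-0.552, -0.442, 0.552, -0.442]
ft_force: [-3.3, 0.8, 1.2]
width: 0.0004
```

```bash
python3 av.py 5
```

```text
26.0333 x -3.56 Fx [-3.38 -3.95 -3.13 -3.92 -4.17] [-3.71  1.58 -0.  ]
```

Emit:
{"method": "drive_tool", "body": {
  "motion": [
    [0,0.005,0,0],
    [0,0.005,0,0],
    [0,0.005,0,0],
    [0,0.005,0,0]
  ]
}}

```text
time: 26.37
ee_pos: [0.5926, 0.1316, 0.0703]
eef_rot: [-0.552, -0.442, 0.552, -0.442]
ft_force: [-5.3, 1.6, 1.9]
width: 0.0008
```

```bash
python3 av.py 6
```

```text
26.6167 x -3.55 Fx [-5.48 -4.88 -4.8  -4.45 -5.11 -4.89] [-4.93  2.18  0.  ]
```

Contact is firm at about 4.9 N at the finger. That includes roughly 1.7 N of rolling drag, so about 3 N reaches the buffer. Backing off.

Emit:
{"method": "drive_tool", "body": {
  "motion": [
    [0,-0.02,0,0],
    [0,-0.05,0,0],
    [0,-0.1,0,0],
    [0,-0.2,0,0],
    [0,-0.5,0,0],
    [0,-1,0,0],
    [0,-2,0,0],
    [0,-3,0,0],
    [-0.5,-3.5,0,0],
    [-2,-4,0,0],
    [-4,-4,0,0],
    [-7,-4,0,0],
    [-10,-4,0,0],
    [-13,-4,0,0],
    [-15,-4,0,0],
    [-15,-4,0,0],
    [-15,-4,0,0]
  ]
}}

```text
time: 28.03
ee_pos: [0.5539, 0.1406, 0.2217]
eef_rot: [0.553, 0.442, -0.551, 0.442]
ft_force: [-0.0, -0.5, -0.3]
width: 0.0004
```

Emit:
{"method": "drive_tool", "body": {
  "motion": [
    [0,0.5,1,0],
    [0,1.5,3,0],
    [0,2.5,5.5,0],
    [0,3.5,8,0],
    [0,4,9,0],
    [0,4,9,0],
    [0,4,9,0],
    [0,4,9,0]
  ]
}}

```text
time: 28.7
ee_pos: [0.5728, 0.0448, 0.2196]
eef_rot: [-0.551, -0.443, 0.552, -0.442]
ft_force: [-0.5, 0.6, -1.0]
width: 0.0006
```

```bash
python3 st.py n wrist scene; python3 -c "
from h import *
import pickle
pickle.dump(r.calibration('wrist'),open('n.pkl','wb'))
crop('pics/n_wrist.png','pics/n_c.png',140,40,330,240,2.4)
crop('pics/n_scene.png','pics/n_sc.png',295,190,140,110,5)"
```

```text
t 28.7 stand xyz mm -3.84 -88.69 174.64 F -0.63 0.5 -1.0 w 0.0006 jaw yaw -12.53 tilt [-1.     -0.0012 -0.    ]
```

View pics/n_c.png

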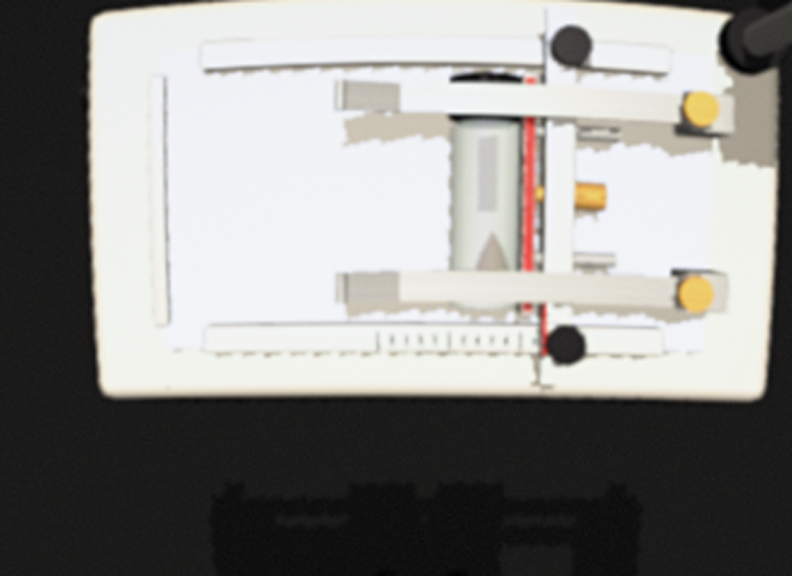

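View pics/n_sc.png

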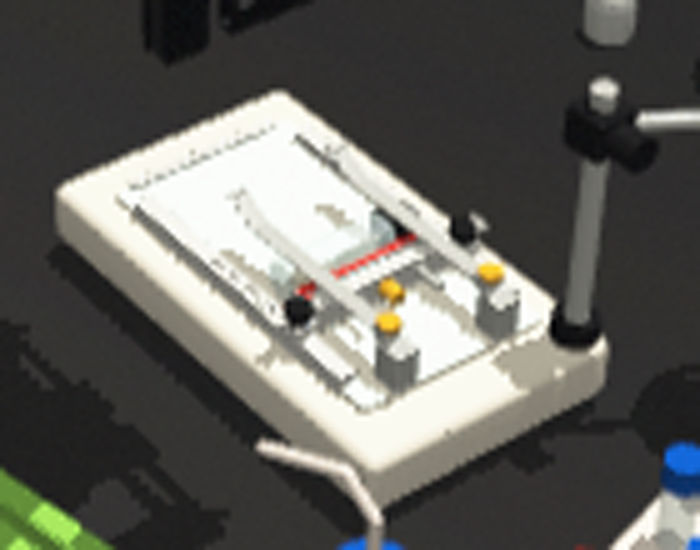

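The vial lies against the buffer under both clips. I'll zoom in to check the gap, parallelism and buffer setting.

```bash
python3 - <<'E'
from h import *
import pickle
crop('pics/n_wrist.png','pics/n_z.png',315,60,70,115,5)
O=np.array([.596,.1305]);y=np.radians(-12.7); ex=np.array([np.cos(y),np.sin(y)]); ey=np.array([-ex[1],ex[0]])
for pic,pk in(('w5','w5.pkl'),('n_wrist','n.pkl')):
    cal=pickle.load(open(pk,'rb')); im=cv2.imread(f'pics/{pic}.png').astype(int)
    m=(im[...,2]>150)&(im[...,1]<110)&(im[...,0]<110); v,u=np.nonzero(m)
    Q=np.array([onz(cal,a,b,.061,True)[:2]-O for a,b in zip(u,v)]); X=Q@ex*1000;Y=Q@ey*1000
    k=(abs(Y)<40)&(X>10)&(X<38); print(pic,'red line x',X[k].mean().round(2),'slope deg',np.degrees(np.polyfit(Y[k],X[k],1)[0]).round(2),k.sum())
cal=pickle.load(open('n.pkl','rb'))
def S(u,v,z): q=onz(cal,140+(u+.5)/2.4-.5,40+(v+.5)/2.4-.5,z,True)[:2]-O; return (q@ex*1000).round(1),(q@ey*1000).round(1)
print([S(u,v,.057) for u,v in((450,130),(452,260),(522,130),(518,260))])
E
```

```text
w5 red line x 31.31 slope deg 0.18 169
n_wrist red line x 31.62 slope deg -0.7 169
[(np.float64(5.0), np.float64(21.1)), (np.float64(6.0), np.float64(-23.7)), (np.float64(29.4), np.float64(21.7)), (np.float64(28.6), np.float64(-23.4))]
```

View pics/n_z.png

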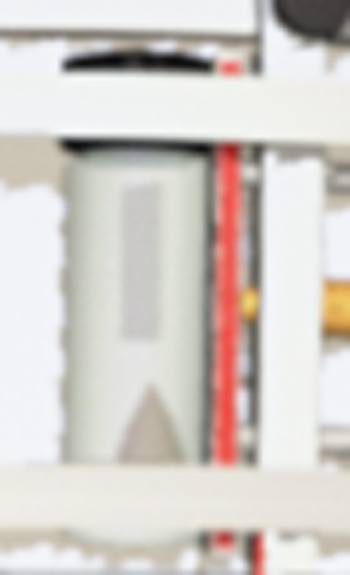

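```bash
python3 - <<'E'
from h import *
import pickle
O=np.array([.596,.1305]);y=np.radians(-12.7); ex=np.array([np.cos(y),np.sin(y)]); ey=np.array([-ex[1],ex[0]])
for i in range(3):
    cal=r.calibration('wrist'); im=r.camera('wrist')[:,:,::-1].astype(int)
m=(im[...,2]>150)&(im[...,1]<110)&(im[...,0]<110); v,u=np.nonzero(m)
Q=np.array([onz(cal,a,b,.061,True)[:2]-O for a,b in zip(u,v)]); X=Q@ex*1000;Y=Q@ey*1000
k=(abs(Y)<40)&(X>10)&(X<38); print('red',X[k].mean().round(2),np.degrees(np.polyfit(Y[k],X[k],1)[0]).round(2))
ct=r.calibration('top')
for n in ('top0','now'):
    im=cv2.imread('pics/top0.png') if n=='top0' else r.camera('top')[:,:,::-1]
    if n=='now': cv2.imwrite('pics/top_end.png',im); cv2.imwrite('pics/n2.png',r.camera('wrist')[:,:,::-1])
    im=im.astype(int); m=(im[...,2]>130)&(im[...,1]<110)&(im[...,0]<110); v,u=np.nonzero(m)
    Q=np.array([onz(ct,a,b,.061)[:2]-O for a,b in zip(u,v)]); X=Q@ex*1000;Y=Q@ey*1000
    k=(abs(Y)<40)&(X>10)&(X<38); print(n,'red',X[k].mean().round(2),np.degrees(np.polyfit(Y[k],X[k],1)[0]).round(2),k.sum())
print(r.read_state()['time'])
crop('pics/top_end.png','pics/te.png',230,165,120,150,4)
E
```

```text
red 31.59 -0.46
top0 red 31.21 1.1 10
now red 31.38 2.35 4
29.05
```

View pics/te.png

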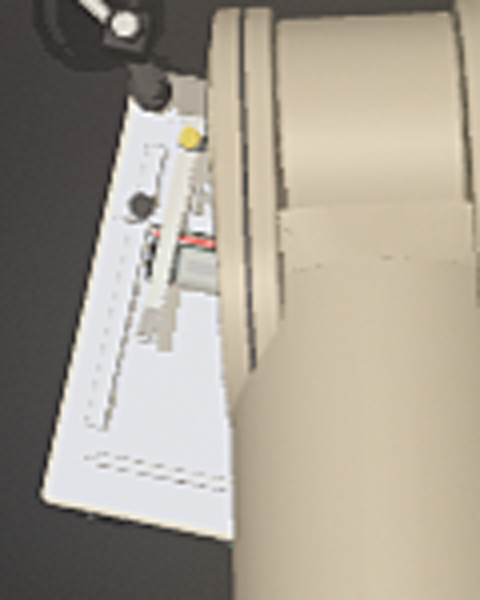

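```bash
python3 -c "
from bench import r
print(r.close_job(), r.read_state()['time'])"
```

```text
the job is handed in; nothing more can be done
the job is handed in; nothing more can be done
```

The black-capped vial now lies under both clips, against the buffer bar along the length I can see. The job was handed in at about 29 s with the robot clear of everything.

I picked the vial from the tray, laid it across the plate at x ≈ −55 mm and let go. I then rolled it in with the closed fingers:

- **Clips:** the push under the toes reached about 2.9 N, and rolling on beneath the leaves took 1.3–2 N.
- **Buffer:** I felt contact at the fingers and pressed until they read 4.9 N on average. About 1.7 N of that was rolling drag, so I estimate about 3 N on the bar. The highest single reading was 5.5 N, but readings were noisy by about 1 N and I only sampled between moves.

**Last checks**
- **Fit:** the last wrist picture shows the vial parallel to the bar, with no visible gap opening towards either end. The clips hide small parts of its ends.
- **Buffer setting:** the red line measured at x = 31.3 mm before and 31.6 mm after, which is within what I can measure.
- **Disagreement:** the red line's angle came out at +0.2° before and −0.5° after. I put this down to viewing it from different places. The top camera could not settle it, because the arm hid most of the stand.
- **Other objects:** I saw no contact with them, but took no full after-picture to compare.

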